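Put the stopwatch away in its slide-cover case

ROBOT

A 7-joint arm with a two-finger parallel gripper is mounted at the origin on the work surface. World frame = base frame: x ahead of the robot, y to its left, z up, the work surface at z = 0. Lengths are in mm, angles in rad, forces in N, time in s.
With the tool pointing down it reaches from about 400 to 875 mm from the base axis. Payload 19.3 kg.
Tool frame: the origin (TCP) lies at the very end of the fingers, on their centre line; the grasp point (between the pads) lies 19 mm behind it; z points along the fingers, y is the line along which they close (so a half turn about z gives the same grasp; the last joint's range is limited). The gripper opens to 85 mm and grips with 20 to 120 N. Pads are 22 mm wide; open, the fingers measure 114 mm over their backs; the gripper's body (76 mm by 85 mm) begins 54 mm behind the grasp point. The pads swing forward as they close: fully open they stand 13 mm farther back than shut.
Start: joints at [-1.268, 0.521, -0.036, 1.599, 0.021, 1.021, -0.113], TCP at [227.658, 582.053, 198.891] pointing down, gripper open.
Joint ranges: [-2.91, 2.91], [-0.3, 2.13], [-1.5, 1.42], [0.17, 2.43], [-1.26, 4.41], [0.16, 1.93], [-2.52, 2.52]. Speed limits (rad/s): [1.89, 1.89, 2.39, 2.39, 3.01, 3.01, 3.01].

INTERFACE

Orientations are given as a rotation vector (axis times angle).
In Python, from bench import manip, vision gives the robot as it stands.
- The arm moves only by the tool drive_tool, never from a script. Its arguments are lists of equal length, an entry for each row: "jaw": the closure in counts, from 0 (fully open) to 255 (shut); "translation": the shift along the tool's x, y, z in cm, a list of three; "twist": the turn about the tool's z in rad. A call has 1 to 10 rows; each row shifts and turns the commanded pose from where the row before left it, along the tool's axes as they then stand; what a row does not reach is not made up. A row lasts 1/12 s, in which the tool goes at most 41.7 mm and 7.16 degrees, less where a joint would pass 70% of its speed; a pose out of reach is approached as far as the arm can. A call with a gripper value outside its range is refused whole. The fingers move at their own pace and stop on an object; "grip_force" is the grip in N (left out, the last holds). Time passes only in rows, so rows that do not move let the fingers close. It gives the time, the measured TCP pose, the force, the opening and the grip force at its end, in the units of the state.
- manip.get_state(): the state, without advancing time (a new reading comes with each control period).
- vision.grab_frame(name): name is "side" or "top" or "wrist"; returns a dict with "frame" (384x512x3 uint8, red, green, blue), "depth" (384x512 float32, mm along the optical axis (not along the pixel's ray), 0 where there is no reading), "K" (3x3 intrinsics, pixels), "distortion" ([k1, k2, p1, p2, k3] as OpenCV has them; the pictures are not rectified), "R" (3x3) and "t" (3): a world point X has camera coordinates R X + t; the wrist camera has in their place "mount" (4x4, takes a point from camera to tool coordinates, whose origin is the TCP and whose axes are the flange's). Camera axes: x right, y down, z forward; pixel columns grow to the right and rows downward; lengths in mm; the calibration is good to about 2 mm. A picture is of the moment at which its call begins: read the wrist's pose just before it.
- manip.hand_in(): hands the job in; it is judged then, once.
The state is a dict: "t": time; "joints": joint angles; "qd": joint speeds; "tau": joint torques, N m; "tool_pos": TCP position; "eef_rot": TCP orientation; "contact_force": force on the tool from outside, world axes, zero at the start; "torque": the same for the moment, N m; "width": finger opening in mm; "gripper_force": force on a finger pad.
Only numpy, scipy, OpenCV 4.12 (cv2) and the standard library are available. Lean on these libraries where they do the work, as an engineer would, in place of code of your own. Each camera call takes 0.05 s, during which the arm holds its last target. There are 200 camera calls.

TASK

Put the chrome stopwatch from its black cradle away in the wooden slide-cover case. Lay it on its back on the grey felt pad and let go, so that you can take it again by its rim; with the case's cover slid back, lower it in level, dial up - do not tip it in on edge or drop it - and slide the cover fully shut. Leave the balls, the bails box and the paperweight where they stand.

Things in the scene. Friction and masses are not known exactly. Their poses are not given: they have to be found in the camera images.
- watch_center (a point): Loose chrome stopwatch, some 150 g: round body 60 mm across, 22 mm thick, white dial; on its rim a crown (17 mm thick, end 50 mm from the centre) and two small pushers 39 degrees either side of it, out to 38 mm. Point: centre of the round body; x out of the dial, z to the crown, y along the diameter square to it. Starts on edge in cradle, crown up, dial facing away from the robot within 30 degrees.
- cradle: Fixed black ceramic cradle, base 60 x 100 mm, origin under its centre, x as the watch's dial at the start. The watch's centre is 45 mm above it. Front lip (28 mm high) and back lip (32 mm), 13 to 19 mm either side along x, leave the watch 2 mm play; two side horns (55 mm high) stand 34 to 43 mm either side along y. The watch lifts straight up.
- pad_top (a point): Fixed grey felt pad, 160 mm along its x, 130 mm along its y, 3 mm thick; this point is the middle of its top face, z up.
- case_in (a point): Fixed wooden slide-cover case, outside 190 (x) x 134 (y) x 46 mm high, walls 8 mm; inside 174 x 118 mm. Point: centre of the inner floor, 6 mm above the shelf; z up, x the way the cover slides open (roughly away from the robot). Above this point: wall tops 40 mm, cover's underside 30 mm, its top 36 mm. With the cover fully back the mouth is open from x = -87 to +43 mm.
- cover (a joint): Slide of the case's cover: 0 = fully shut, 0.13 m = fully back at its stop. It stays where it is left; friction of about 1 to 2 N, some damping. It starts shut or up to 20 mm ajar. Anything sticking up more than 30 mm above the inner floor blocks it.
- cover_pull (a point): Finger batten on the cover, a dark wooden bar 12 mm thick along the slide, 70 mm long across it and 16 mm high above the cover's top; this point is at its centre, 8 mm above the cover's top, axes as the case's. Shut, it stands 51 mm to the -x side of the case's middle; it moves with the cover.
- ball_a: Bystander: red leather match ball 72 mm in diameter fixed on a black ceramic stand, 91 mm high in all, origin under the stand's centre.
- ball_b: Bystander: a second such ball on its stand.
- bails_box: Bystander: clear acrylic box with two dark bails, 75 (x) x 140 (y) x 46 mm, origin under its centre.
- paperweight: Bystander: glass paperweight, 66 mm across and 47 mm high, origin under its centre.
Things that resemble listed ones, but are neither listed nor needed, are in the scene too. What is meant by the part that bears watch_center is not pink, and is the smaller of those in its own colour.

How it is judged (in metres and radians):
On the way, in this order (a step that is already met when the one before it is completed fails the run):
1. the stopwatch lies on its back on the felt pad, let go and still (x of watch_center in the frame of pad_top between -0.08 and 0.08 m and y of watch_center in the frame of pad_top between -0.065 and 0.065 m and z of watch_center in the frame of pad_top between 0.006 and 0.016 m and angle between watch_center's own x axis and vertical below 0.15 rad and contact force between watch and the fingers below 0.05 N and linear speed of watch below 0.03 m/s), for 0.2 s.
2. the stopwatch lies on its back on the case's floor, let go and still, under the drawn-back cover (x of watch_center in the frame of case_in between -0.075 and 0.075 m and y of watch_center in the frame of case_in between -0.055 and 0.055 m and z of watch_center in the frame of case_in between 0.006 and 0.015 m and angle between watch_center's own x axis and vertical below 0.15 rad and contact force between watch and the fingers below 0.05 N and linear speed of watch below 0.03 m/s and value of joint cover above 0.05 m), for 0.2 s.
At the end, for the whole second after the job is handed in: The stopwatch lies flat on its back (dial up, within about 9 degrees of level) on the floor of the case, released and at rest, and the cover is fully shut (within 5 mm) (x of watch_center in the frame of case_in between -0.075 and 0.075 m and y of watch_center in the frame of case_in between -0.055 and 0.055 m and z of watch_center in the frame of case_in between 0.006 and 0.015 m and angle between watch_center's own x axis and vertical below 0.15 rad and contact force between watch and the fingers below 0.05 N and linear speed of watch below 0.03 m/s and value of joint cover below 0.005 m and velocity of joint cover between -0.01 and 0.01 m/s); the robot touches nothing.
It fails at once if the stopwatch is tipped into the case on edge (x of watch_center in the frame of case_in between -0.085 and 0.085 m and y of watch_center in the frame of case_in between -0.06 and 0.06 m and z of watch_center in the frame of case_in below 0.036 m and angle between watch_center's own x axis and vertical above 0.6 rad).
It fails at once if the stopwatch is dropped into the case (a fall of more than about 13 mm) (x of watch_center in the frame of case_in between -0.085 and 0.085 m and y of watch_center in the frame of case_in between -0.06 and 0.06 m and z of watch_center in the frame of case_in below 0.04 m and contact force between watch and the fingers below 0.05 N and linear speed of watch above 0.5 m/s).
It fails at once if a ball, the bails box or the paperweight is disturbed (moved more than 20 mm or tipped) (distance of any of ball_a, ball_b, bails_box, paperweight from where it was at the start of the episode above 0.02 m or angle between any of ball_a, ball_b, bails_box, paperweight's own z axis and vertical above 0.3 rad).
It also fails if it takes over 70 s, if anything falls off the work surface, if the arm or the gripper's body presses on something with over 40 N, if the wrist force passes 120 N, or if a joint passes its speed limit or range.

## Working session

There is one attempt and no reset: what is moved stays moved. The work goes in short steps, Python scripts to look and compute and a tool call to move; the robot and the scene stay as the last step left them, time stands still between calls to the robot, and variables do not carry over. Pictures are saved under pics/ and viewed, at most 10 in all, crops included, and the job is handed in when it is done.

Besides the shell and the picture viewer there is one more tool, called after "Call:" as a command line: name --pt "numbers of a row" for each row, then --argument value for the rest. drive_tool: Moves the arm, as the interface text tells. Its arguments: {"type":"object","properties":{"jaw":{"type":"array","items":{"type":"number"}},"translation":{"type":"array","items":{"type":"array","items":{"type":"number"}}},"twist":{"type":"array","items":{"type":"number"}},"grip_force":{"type":"number"}},"required":["jaw","translation","twist"]}

```bash
mkdir -p pics; ls; cat > h.py <<'E'
import numpy as np, cv2, pickle
from bench import manip, vision
from scipy.spatial.transform import Rotation as Ro
def grab(n):
    s=manip.get_state(); f=vision.grab_frame(n); 
    if n=="wrist":
        T=np.eye(4);T[:3,:3]=Ro.from_rotvec(s["eef_rot"]).as_matrix();T[:3,3]=s["tool_pos"]
        M=T@np.array(f["mount"]); Ri=M[:3,:3]; c=M[:3,3]
        f["R"]=Ri.T; f["t"]=-Ri.T@c
    pickle.dump(f,open(f"pics/{n}.pkl","wb")); return f
def ray(f,uv):
    p=cv2.undistortPoints(np.array(uv,float).reshape(-1,1,2),np.array(f["K"]),np.array(f["distortion"]))[:,0]
    d=np.c_[p,np.ones(len(p))]; R=np.array(f["R"]); return -R.T@np.array(f["t"]), d@R
def onplane(f,uv,z):
    c,d=ray(f,uv); return c+d*((z-c[2])/d[:,2])[:,None]
def cloud(f):
    h,w=f["depth"].shape; u,v=np.meshgrid(np.arange(w),np.arange(h))
    c,d=ray(f,np.c_[u.ravel(),v.ravel()]); P=c+d*f["depth"].reshape(-1,1); P[f["depth"].ravel()==0]=np.nan
    return P.reshape(h,w,3)
def save(f,name): cv2.imwrite("pics/"+name,f["frame"][:,:,::-1])
E
python3 - <<'E'
from h import *
s=manip.get_state(); print(s)
a=grab("top");b=grab("side")
cv2.imwrite("pics/a1.png",cv2.resize(a["frame"][:,:,::-1],(800,600)));cv2.imwrite("pics/b1.png",cv2.resize(b["frame"][:,:,::-1],(800,600)))
for f in (a,b): print(-np.array(f["R"]).T@f["t"], np.array(f["R"])[2])
E
```

```text
pics
{'t': 0.0, 'joints': array([-1.26819775,  0.52201694, -0.03630781,  1.59999843,  0.02119565,
        1.02111677, -0.11280866]), 'qd': array([ 7.68295125e-04, -2.51387282e-03,  2.06778510e-04,  4.21887435e-05,
       -7.24757044e-05, -5.41367593e-05,  2.22692575e-04]), 'tau': array([ 1.17369760e-03, -9.27090883e+01,  1.98115222e+00, -3.69947255e+01,
        1.80612324e-02,  8.04042531e-03,  2.40219629e-05]), 'tool_pos': array([227.54890646, 581.69904001, 198.32758711]), 'eef_rot': array([-5.82240845e-01, -3.08703853e+00,  1.80288393e-03]), 'contact_force': array([0.09404223, 0.31960035, 0.37334568]), 'torque': array([0.04993622, 0.03615165, 0.03001761]), 'gripper_force': 0.0, 'width': 85.4549745969374}
[ 4.79933680e+02 -1.45622284e+00  1.70013708e+03] [ 0.08609949  0.00972914 -0.99623904]
[414.38751847 924.59937241 791.83988786] [ 0.14869386 -0.77692729 -0.61177948]
```

View pics/a1.png

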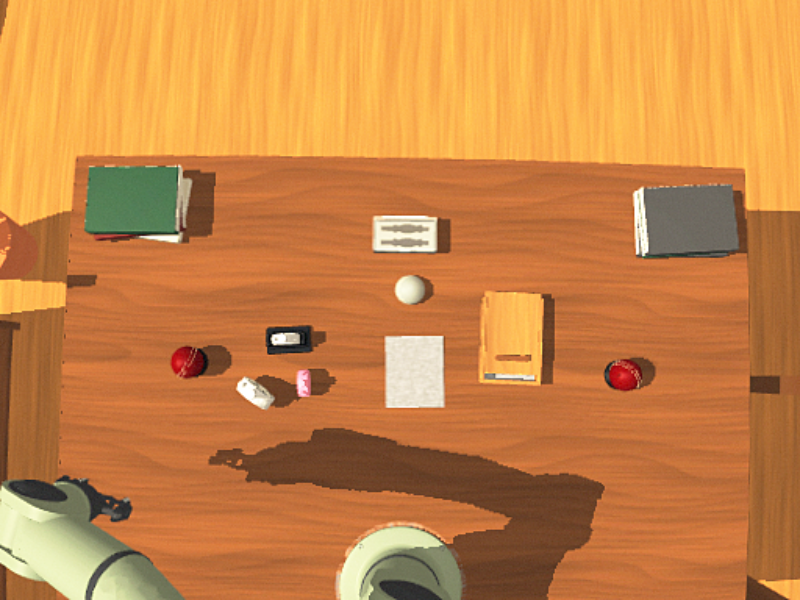

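View pics/b1.png

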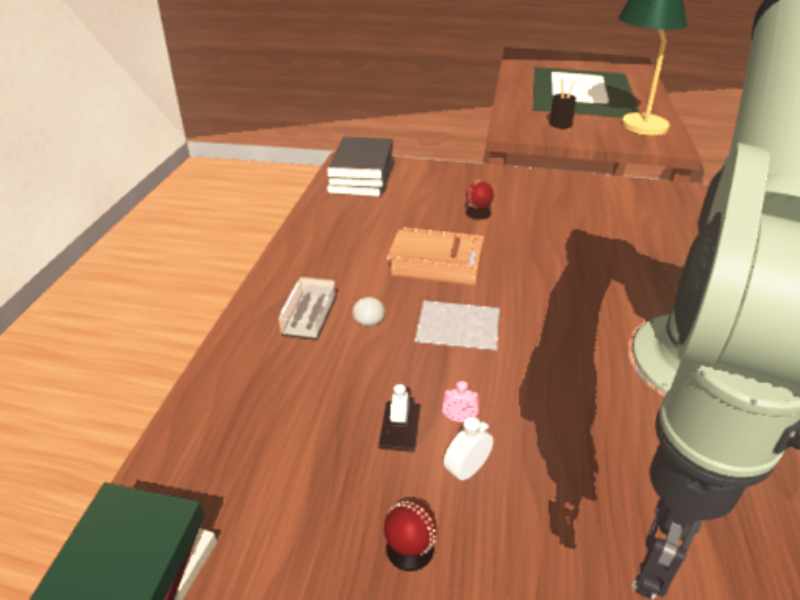

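The pictures show three watch-like things. Top-view pixels (800-wide view):
- **(287,340):** chrome watch in the black cradle.
- **(255,392):** a bigger free-standing chrome watch.
- **(304,383):** a pink one.

The one in the cradle fits: it isn't pink, it is the smaller chrome one, and it sits in the cradle. The pad is at (415,372), the case at (512,338) with its batten at (515,357). I'll get coarse positions and an enlarged crop to confirm.

```bash
python3 - <<'E'
from h import *
a=pickle.load(open("pics/top.pkl","rb"));b=pickle.load(open("pics/side.pkl","rb"))
k=.64
for n,uv,z in [("watch",(287,340),75),("big",(255,392),80),("pink",(304,383),60),("cradle",(289,341),10),("pad",(415,372),3),("case",(512,338),42),("batten",(515,357),58),("ballA",(189,362),55),("ballB",(625,375),55),("pw",(410,290),30),("bails",(405,234),46)]:
    print(n,onplane(a,[(uv[0]*k,uv[1]*k)],z).round()[0])
C=cloud(a)
for (u,v) in [(287,340),(255,392),(304,383),(515,357),(510,310),(515,377),(415,372)]: print(u,v,C[int(v*k),int(u*k)].round(), C[int(v*k)-1:int(v*k)+2,int(u*k)-1:int(u*k)+2,2].max().round())
# pad & case rects via depth/colour
hsv=cv2.cvtColor(a["frame"],cv2.COLOR_RGB2HSV)
m=((hsv[...,1]<40)&(hsv[...,2]>110)).astype(np.uint8); m[:, :230]=0; m[:,300:]=0; m[:205]=0;m[270:]=0
c=max(cv2.findContours(m,0,1)[0],key=cv2.contourArea); print("pad",cv2.minAreaRect(onplane(a,c.reshape(-1,2),3)[:,:2].astype(np.float32)))
P=C[160:260,290:370]; q=P[(P[...,2]>33)&(P[...,2]<65)]; print("case",cv2.minAreaRect(q[:,:2].astype(np.float32)), len(q))
x=np.hstack([cv2.resize(a["frame"][190:270,140:220],(400,400),interpolation=2),cv2.resize(b["frame"][235:315,235:315],(400,400),interpolation=2)])
cv2.imwrite("pics/c1.png",x[:,:,::-1])
E
```

```text
watch [544. 254.  75.]
big [430. 319.  80.]
pink [452. 216.  60.]
cradle [545. 260.  10.]
pad [482. -25.   3.]
case [ 560. -237.   42.]
batten [ 518. -242.   58.]
ballA [491. 474.  55.]
ballB [ 483. -487.   55.]
pw [663. -10.  30.]
bails [787.   4.  46.]
287 340 [546. 256.  81.] nan
255 392 [434. 316. 102.] 112.0
304 383 [453. 216.  80.] 86.0
515 357 [ 520. -241.   51.] 63.0
510 310 [ 623. -230.   49.] nan
515 377 [ 476. -249.   -0.] 15.0
415 372 [482. -23.   3.] 7.0
pad ((483.7025146484375, -23.019752502441406), (157.66046142578125, 126.67665100097656), 1.2293446063995361)
case ((561.6865234375, -234.2648162841797), (136.8004150390625, 203.1304931640625), 88.83074951171875) 2158
```

View pics/c1.png

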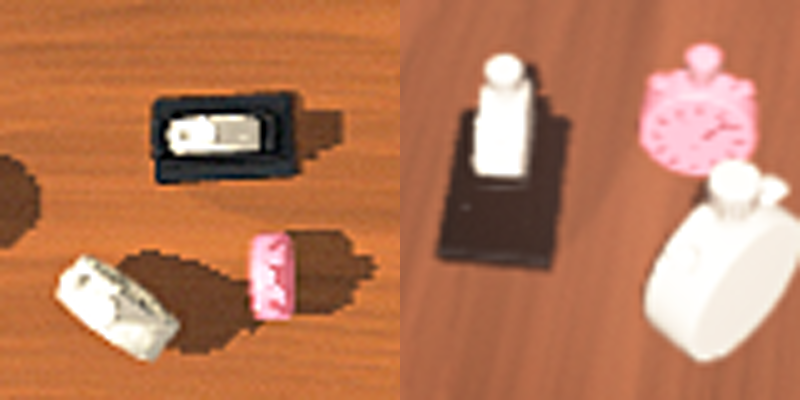

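The crop confirms it: the smaller chrome watch stands crown-up in the black cradle, and the bigger chrome and pink ones stand free. Next I'll check the wrist camera's mount and plan the first move.

```bash
cat >> h.py <<'E'
def go(p,yaw=None,n=None):
    """print move from current pose: twist rows then shift in tool axes (cm); yaw = world angle (deg) of tool y"""
    s=manip.get_state(); R=Ro.from_rotvec(s["eef_rot"]).as_matrix(); y0=np.degrees(np.arctan2(R[1,1],R[0,1]))
    tw=0 if yaw is None else -(((yaw-y0)+90)%180-90)
    Rn=R@Ro.from_euler('z',np.radians(tw)).as_matrix()
    d=Rn.T@(np.array(p)-s["tool_pos"])/10
    print("pos",s["tool_pos"].round(1),"yaw %.1f"%y0,"q7 %.2f"%s["joints"][6],"twist %.3f rad (%.1f rows)"%(np.radians(tw),abs(tw)/7.16),"then shift cm",d.round(2),"rows %.1f"%(np.linalg.norm(d)/4.17))
E
python3 - <<'E'
from h import *
f=grab("wrist"); print(np.array(f["mount"]).round(3), np.array(f["K"]).round(1))
go([545,258,280],90)
E
```

```text
[[-0.00000e+00 -9.57000e-01 -2.89000e-01  7.55760e+01]
 [ 1.00000e+00 -0.00000e+00  1.00000e-03 -2.42000e-01]
 [-1.00000e-03 -2.89000e-01  9.57000e-01 -1.75791e+02]
 [ 0.00000e+00  0.00000e+00  0.00000e+00  1.00000e+00]] [[265.3   0.  256.5]
 [  0.  265.3 190.2]
 [  0.    0.    1. ]]
pos [227.6 581.8 198.5] yaw 68.6 q7 -0.11 twist -0.373 rad (3.0 rows) then shift cm [-31.74 -32.39  -8.14] rows 11.0
```

Call:
drive_tool --jaw '[0,0,0,0,0,0,0,0,0,0]' --pt "0 0 0" --pt "0 0 0" --pt "0 0 0" --pt "-3.9 0 0" --pt "-4 0 0" --pt "-4 0 0" --pt "-4 0 0" --pt "-4 0 0" --pt "-4 0 0" --pt "-4 0 0" --twist '[-0.124,-0.124,-0.124,0,0,0,0,0,0,0]'

```text
t: 0.98
tool_pos: [508.6, 581.3, 198.7]
eef_rot: [-0.001, -3.141, 0.0]
contact_force: [0.6, 0.3, 0.9]
width: 85.0
gripper_force: 0.0
```

Call:
drive_tool --jaw '[0,0,0,0,0,0,0,0,0,0]' --pt "-2.8 -2.4 0" --pt "0 -4 0" --pt "0 -4 0" --pt "0 -4 0" --pt "0 -4 0" --pt "0 -4 0" --pt "0 -4 0" --pt "0 -4 2" --pt "0 -2 2" --pt "0 0 0" --twist '[0,0,0,0,0,0,0,0,0,0]'

```text
t: 1.82
tool_pos: [533.7, 254.2, 157.4]
eef_rot: [-0.01, -3.138, 0.007]
contact_force: [0.2, 0.1, 0.4]
width: 85.6
gripper_force: 0.0
```

```bash
python3 - <<'E'
from h import *
f=grab("wrist"); go([545,258,160],90); cv2.imwrite("pics/w1.png",f["frame"][:,:,::-1])
C=cloud(f); z=C[...,2]
for lo,hi in [(20,34),(45,58),(64,110)]:
    m=((z>lo)&(z<hi)&(abs(C[...,0]-545)<60)&(abs(C[...,1]-258)<75)).astype(np.uint8)
    q=C[m>0]
    if len(q)>5: print(lo,hi,len(q),q.mean(0).round(1),cv2.minAreaRect(q[:,:2].astype(np.float32)))
E
```

```text
pos [534.  257.5 158.9] yaw 89.8 q7 0.97 twist -0.004 rad (0.0 rows) then shift cm [-1.1   0.05 -0.12] rows 0.3
20 34 761 [532.7 263.7  30.1] ((545.2796020507812, 264.70166015625), (38.248626708984375, 85.55071258544922), 4.202206611633301)
45 58 630 [541.5 265.1  53.7] ((545.0949096679688, 264.86041259765625), (26.03937339782715, 86.08904266357422), 4.206567287445068)
64 110 1076 [542.8 264.6  78.1] ((545.2225952148438, 264.69732666015625), (22.28282356262207, 53.12777328491211), 4.203820705413818)
```

View pics/w1.png

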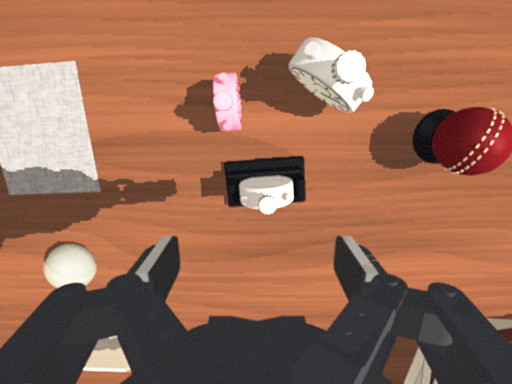

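The wrist picture shows the watch in its cradle at (267,190) with the crown at (268,205) and the fingers clear. The depth fit gives its centre as (545.2, 264.7), dial yaw 4.2°. I plan to pinch the crown across y, with the fingertips just above the pushers.

```bash
python3 - <<'E'
from h import *
f=pickle.load(open("pics/wrist.pkl","rb")); C=cloud(f)
q=C[(C[...,2]>83)&(abs(C[...,0]-545)<40)&(abs(C[...,1]-264)<40)]; print(len(q),q.min(0),q.max(0),q.mean(0))
go([545.2,264.7,84],94.2)
E
```

```text
20100 [510.65949609 224.00389639  85.19479615] [553.46728768 303.98261915 294.40224535] [519.03084275 263.61149639 271.39157534]
pos [534.  257.5 158.9] yaw 89.8 q7 0.97 twist -0.078 rad (0.6 rows) then shift cm [-1.19  0.65  7.48] rows 1.8
```

```bash
python3 - <<'E'
from h import *
f=pickle.load(open("pics/wrist.pkl","rb")); C=cloud(f)
q=C[(C[...,2]>83)&(C[...,2]<99)&(abs(C[...,0]-545)<40)&(abs(C[...,1]-264)<40)]; print(len(q),q.min(0),q.max(0),q.mean(0))
E
```

```text
289 [536.29946659 256.84584146  85.19479615] [553.46728768 273.46910319  97.51813459] [543.86854761 264.78975441  94.59347115]
```

Call:
drive_tool --jaw '[0,0,0,0,0,0]' --pt "-0.6 0.35 0" --pt "-0.6 0.3 2" --pt "0 0 2" --pt "0 0 2" --pt "0 0 1.45" --pt "0 0 0" --twist '[-0.078,0,0,0,0,0]' --grip_force 30

```text
t: 2.37
tool_pos: [544.7, 268.1, 83.3]
eef_rot: [0.123, -3.136, 0.002]
contact_force: [-0.5, 0.1, 0.2]
width: 85.5
gripper_force: 0.0
```

```bash
python3 - <<'E'
from h import *
vision.grab_frame("wrist"); go([545,265,84],94.2)
E
```

```text
pos [545.4 268.3  84.9] yaw 94.5 q7 1.02 twist 0.005 rad (0.0 rows) then shift cm [ 0.06 -0.33  0.09] rows 0.1
```

Call:
drive_tool --jaw '[0,0,255,255,255,255,255,255,255,255]' --pt "0 -0.33 0.1" --pt "0 0 0" --pt "0 0 0" --pt "0 0 0" --pt "0 0 0" --pt "0 0 0" --pt "0 0 0" --pt "0 0 0" --pt "0 0 0" --pt "0 0 0" --twist '[0,0,0,0,0,0,0,0,0,0]' --grip_force 30

```text
t: 3.25
tool_pos: [546.4, 264.2, 84.7]
eef_rot: [0.121, -3.139, 0.0]
contact_force: [-0.9, -0.2, 0.6]
width: -0.1
gripper_force: 0.0
```

```bash
python3 - <<'E'
from h import *
f=grab("wrist"); b=grab("side")
x=np.hstack([cv2.resize(f["frame"][120:280,180:340],(400,400)),cv2.resize(b["frame"][200:300,220:320],(400,400))])
cv2.imwrite("pics/w2.png",x[:,:,::-1])
s=manip.get_state();print(s["tool_pos"],s["width"],s["gripper_force"])
E
```

```text
[546.38718147 264.16905268  84.74215148] -0.03009762940587747 0.0
```

View pics/w2.png

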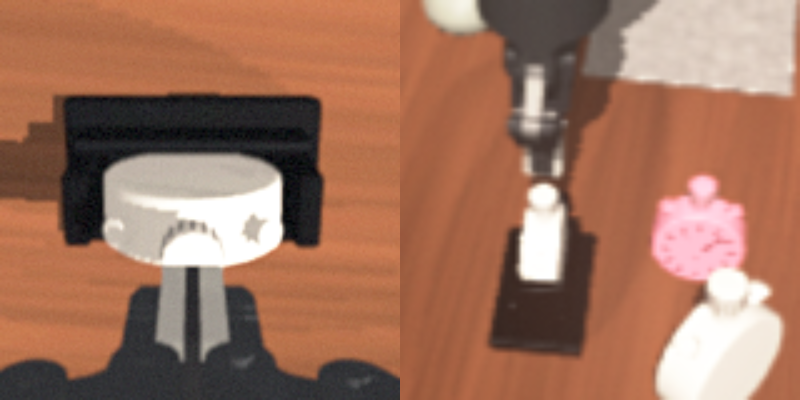

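The fingers closed on nothing: width is 0 and the tips appear just above the crown top (side crop (543,180) against (543,185)). I'll measure the real tip height and crown height.

```bash
python3 - <<'E'
from h import *
f=pickle.load(open("pics/wrist.pkl","rb")); b=pickle.load(open("pics/side.pkl","rb"))
s=manip.get_state()
for n,g in (("w",f),("s",b)):
    for dz in (0,10):
        X=np.array(s["tool_pos"])+[0,0,dz]; uv=cv2.projectPoints(X.reshape(1,1,3),cv2.Rodrigues(np.array(g["R"]))[0],np.array(g["t"],float),np.array(g["K"]),np.array(g["distortion"]))[0].ravel(); print(n,dz,uv.round(1))
C=cloud(f)
for v in range(205,250,4): print(v,C[v,250].round(1),C[v,256].round(1),C[v,262].round(1))
C=cloud(b)
for v in range(236,256,2): print(v,C[v,355-0 if 0 else 356-0].round(1) if 0 else C[v,256].round(1))
E
```

```text
w 0 [255.5 220. ]
w 10 [255.4 225.8]
s 0 [255.  250.9]
s 10 [255.  248.1]
205 [538.9 259.5  74.7] [538.1 263.9  76.1] [538.  268.4  75.4]
209 [542.1 259.7  74.8] [536.8 263.8  87.8] [536.7 268.   87.3]
213 [538.7 259.9  91.4] [536.8 263.8  95.3] [536.8 267.9  94.6]
217 [539.4 260.   96.6] [539.5 264.   95.6] [539.7 268.1  94.4]
221 [542.7 260.2  95.7] [541.8 264.2  97.1] [542.1 268.3  95.7]
225 [545.2 260.4  96.7] [545.7 264.5  94.9] [545.  268.5  95.7]
229 [534.  260.3 126.8] [533.2 263.6 127.9] [533.2 266.9 127.3]
233 [534.  260.4 131.7] [533.8 263.6 131.6] [533.5 266.8 131.8]
237 [533.9 260.6 136.4] [533.7 263.6 136.4] [533.9 266.8 135.5]
241 [534.  260.7 140.7] [533.8 263.7 140.6] [533.5 266.6 140.8]
245 [533.9 260.7 145. ] [533.8 263.7 144.8] [533.7 266.6 144.5]
249 [534.3 260.8 148.2] [533.5 263.6 149.3] [533.7 266.5 148.5]
236 [538.2 292.4 164.8]
238 [541.3 276.8 142.7]
240 [541.3 276.7 136. ]
242 [541.6 275.4 127.8]
244 [ 5.646e+02  1.580e+02 -3.000e-01]
246 [545.1 257.7  95.7]
248 [543.5 266.2  97.5]
250 [542.7 270.4  94.9]
252 [542.8 269.7  87.1]
254 [543.  268.8  78.9]
```

Both views put the real fingertips at z≈122, while the reported TCP is 85. I'll open, then measure the tip offset before going lower.

Call:
drive_tool --jaw '[160,160,160,160]' --pt "0 0 0" --pt "0 0 0" --pt "0 0 0" --pt "0 0 0" --twist '[0,0,0,0]'

```text
t: 3.68
tool_pos: [546.4, 264.2, 84.8]
eef_rot: [-0.121, 3.139, 0.0]
contact_force: [-1.5, 1.4, -0.7]
width: 31.9
gripper_force: 0.0
```

```bash
python3 - <<'E'
from h import *
f=grab("wrist"); b=grab("side"); s=manip.get_state(); print(s["width"],s["tool_pos"])
R=Ro.from_rotvec(s["eef_rot"]).as_matrix()
for n,g in (("w",f),("s",b)):
    T=(cloud(g)-s["tool_pos"])@R   # tool coords
    for sg in (-1,1):
        m=(abs(T[...,0])<16)&(T[...,1]*sg>3)&(T[...,1]*sg<50)&(T[...,2]<-14)&(T[...,2]>-70)
        q=T[m]; 
        if len(q)<5: continue
        h=np.histogram(q[:,2],bins=np.arange(-70,-10,4)); print(n,sg,len(q),"max tool z",np.sort(q[:,2])[-6:].round(1),h[0])
        e=q[q[:,2]>np.percentile(q[:,2],80)]; print("  near tip xy range",e.min(0).round(1),e.max(0).round(1))
go([545,265,84],94.2)
E
```

```text
31.61808011042476 [546.39551723 264.16100529  84.76606815]
w -1 943 max tool z [-35.2 -35.2 -35.1 -35.  -35.  -34.8] [111 137 148 128 118 106  99  68  28   0   0   0   0   0]
  near tip xy range [ -9.  -28.7 -45.8] [ 13.  -15.  -34.8]
w 1 938 max tool z [-35.9 -35.3 -35.3 -35.3 -34.6 -34. ] [111 140 143 131 109 109  96  70  29   0   0   0   0   0]
  near tip xy range [ -9.6  16.6 -45.6] [ 13.1  30.  -34. ]
s -1 7 max tool z [-54.1 -50.  -47.8 -44.2 -41.4 -35.6] [0 0 1 1 0 2 1 1 1 0 0 0 0 0]
  near tip xy range [ 13.  -17.9 -41.4] [ 13.2 -15.4 -35.6]
s 1 63 max tool z [-37.6 -36.7 -32.8 -32.7 -32.7 -32.7] [ 0  1 10  7 12  9 14  4  2  4  0  0  0  0]
  near tip xy range [ -7.3  19.4 -42.5] [ 12.2  27.7 -32.7]
pos [546.4 264.2  84.8] yaw 94.4 q7 1.03 twist 0.004 rad (0.0 rows) then shift cm [0.13 0.09 0.08] rows 0.0
```

Real tips sit 34–35 mm behind the reported TCP in both views, so I'll work with that offset. I'm going down 34 mm with the jaw part open to straddle the crown, then closing.

Call:
drive_tool --jaw '[160,160,160,160,160,160]' --pt "0.13 0.09 0.8" --pt "0 0 0.8" --pt "0 0 0.8" --pt "0 0 0.5" --pt "0 0 0.5" --pt "0 0 0" --twist '[0,0,0,0,0,0]'

```text
t: 4.28
tool_pos: [544.5, 264.7, 49.4]
eef_rot: [0.121, -3.138, 0.001]
contact_force: [-0.2, -0.2, 0.1]
width: 31.8
gripper_force: 0.0
```

Call:
drive_tool --jaw '[255,255,255,255,255]' --pt "0 0 0" --pt "0 0 0" --pt "0 0 0" --pt "0 0 0" --pt "0 0 0" --twist '[0,0,0,0,0]' --grip_force 30

```text
t: 4.7
tool_pos: [545.1, 265.0, 51.0]
eef_rot: [-0.121, 3.139, 0.0]
contact_force: [0.9, -0.0, 0.0]
width: 15.1
gripper_force: 29.2
```

Call:
drive_tool --jaw '[255,255,255,255,255,255]' --pt "0 0 -0.5" --pt "0 0 -1.5" --pt "0 0 -3" --pt "0 0 -3" --pt "0 0 -2" --pt "0 0 0" --twist '[0,0,0,0,0,0]'

```text
t: 5.2
tool_pos: [546.9, 266.0, 155.5]
eef_rot: [-0.12, 3.134, 0.005]
contact_force: [-0.0, -0.2, -0.3]
width: 15.0
gripper_force: 29.4
```

```bash
python3 - <<'E'
from h import *
f=grab("wrist"); b=grab("side")
C=cloud(b); m=(abs(C[...,0]-545)<25)&(abs(C[...,1]-265)<45)&(C[...,2]>60)&(C[...,2]<190)
cv2.imwrite("pics/x.png",b["frame"][:,:,::-1])
s=manip.get_state(); print(s["width"],s["gripper_force"],s["contact_force"])
g=b["frame"].astype(int); w=m&(g.min(2)>130); print("white z range",C[w][:,2].min(),C[w][:,2].max())
go([524,-20,150])
E
```

```text
15.219508215194944 29.42610651254654 [ 0.01100717  0.09972368 -1.6623555 ]
white z range 131.08725456810248 189.51507358201343
pos [545.3 265.1 151.6] yaw 94.4 q7 1.04 twist 0.000 rad (0.0 rows) then shift cm [  4.32 -28.26   0.14] rows 6.9
```

Call:
drive_tool --jaw '[255,255,255,255,255,255,255,255,255,255]' --pt "0.3 -2 0" --pt "0.6 -4 0" --pt "0.6 -4 0" --pt "0.6 -4 0" --pt "0.6 -4 0" --pt "0.6 -4 0" --pt "0.6 -3 0" --pt "0.4 -2 0" --pt "0 -1.2 0" --pt "0 0 0" --twist '[0,0,0,0,0,0,0,0,0,0]'

```text
t: 6.13
tool_pos: [523.5, -22.1, 150.1]
eef_rot: [0.116, -3.138, 0.001]
contact_force: [0.3, -0.3, -1.6]
width: 15.1
gripper_force: 29.5
```

```bash
python3 - <<'E'
from h import *
b=grab("side"); a=grab("wrist"); go([524,-20,42])
f=b["frame"]; cv2.imwrite("pics/s3.png",cv2.resize(f[120:260,200:400],(800,560))[:,:,::-1])
E
```

```text
pos [523.8 -18.7 150.2] yaw 94.4 q7 1.53 twist 0.000 rad (0.0 rows) then shift cm [-0.02 -0.13 10.82] rows 2.6
```

View pics/s3.png

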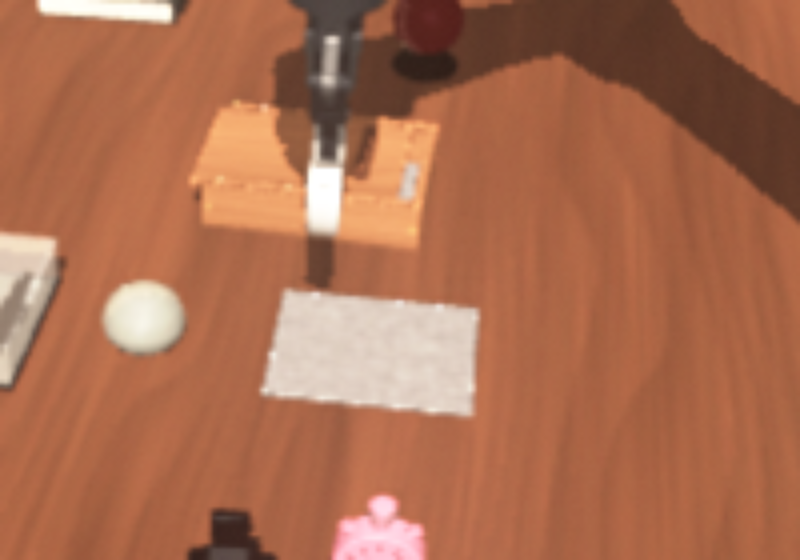

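The watch hangs upright in the fingers at (325,190), with the pad below and nearer at (375,350). Next I'll lower it until its bottom touches the felt.

Call:
drive_tool --jaw '[255,255,255,255,255,255,255,255]' --pt "0 -0.1 2.5" --pt "0 0 3.5" --pt "0 0 3" --pt "0 0 1.5" --pt "0 0 0.3" --pt "0 0 0.2" --pt "0 0 0.1" --pt "0 0 0" --twist '[0,0,0,0,0,0,0,0]' --grip_force 20

```text
t: 6.9
tool_pos: [524.7, -19.9, 40.7]
eef_rot: [-0.122, 3.138, 0.0]
contact_force: [-0.5, -0.4, -1.0]
width: 15.5
gripper_force: 29.5
```

Call:
drive_tool --jaw '[255,255,255,255,255,255,255]' --pt "0 0 0.3" --pt "0.7 0 0.1" --pt "0.7 0 0" --pt "0.6 0 0.1" --pt "1 0 0.2" --pt "0.9 0 0.3" --pt "0 0 0" --twist '[0,0,0,0,0,0,0]' --grip_force 20

```text
t: 7.48
tool_pos: [484.5, -23.6, 30.4]
eef_rot: [-0.121, 3.138, -0.0]
contact_force: [-1.2, 0.0, 9.1]
width: 15.2
gripper_force: 32.2
```

```bash
python3 - <<'E'
from h import *
b=grab("side"); s=manip.get_state(); print(s["tool_pos"],s["contact_force"],s["torque"],s["width"])
C=cloud(b); g=b["frame"].astype(int); w=(g.min(2)>120)&(C[...,2]>8)&(C[...,2]<85)&(C[...,0]>420)&(C[...,0]<570)&(abs(C[...,1]+20)<60)
q=C[w]; 
for lo in range(8,84,8):
    r=q[(q[:,2]>=lo)&(q[:,2]<lo+8)]
    if len(r): print(lo,len(r),r[:,0].min().round(),r[:,0].max().round(), r[:,1].max().round())
E
```

```text
[485.35620198 -23.53849143  30.62343364] [-1.51447115 -0.24682205 10.31699472] [-0.10249665  0.22943507 -0.03428358] 14.830894815208884
8 6 433.0 531.0 0.0
16 11 502.0 530.0 6.0
24 24 497.0 527.0 8.0
32 35 492.0 523.0 11.0
40 38 489.0 519.0 7.0
48 32 485.0 514.0 5.0
56 44 476.0 511.0 4.0
64 13 470.0 505.0 -8.0
72 12 470.0 496.0 -3.0
```

It's tilting about the crown as planned, roughly 30°. I'll continue the arc.

Call:
drive_tool --jaw '[255,255,255,255,255,255,255,255]' --pt "0.6 0 0.3" --pt "0.6 0 0.3" --pt "0.5 0 0.35" --pt "0.5 0 0.45" --pt "0.5 0 0.5" --pt "0.4 0 0.5" --pt "0.3 0 0.5" --pt "0 0 0" --twist '[0,0,0,0,0,0,0,0]'

```text
t: 8.2
tool_pos: [450.6, -26.2, 0.6]
eef_rot: [0.121, -3.138, 0.0]
contact_force: [-4.4, -0.3, 4.7]
width: 14.9
gripper_force: 33.2
```

```bash
python3 - <<'E'
from h import *
b=grab("side"); s=manip.get_state(); print(s["tool_pos"],s["contact_force"],s["torque"],s["width"],s["gripper_force"])
C=cloud(b); g=b["frame"].astype(int); w=(g.min(2)>120)&(C[...,2]>8)&(C[...,2]<85)&(C[...,0]>420)&(C[...,0]<570)&(abs(C[...,1]+20)<60)
q=C[w]; 
for lo in range(8,84,6):
    r=q[(q[:,2]>=lo)&(q[:,2]<lo+6)]
    if len(r): print(lo,len(r),r[:,0].min().round(),r[:,0].max().round(), r[:,1].max().round())
cv2.imwrite("pics/s4.png",cv2.resize(b["frame"][140:240,240:380],(700,500))[:,:,::-1])
E
```

```text
[450.99095632 -26.18125768   0.95044362] [-4.27914081  0.02000379  5.63722902] [-0.05969947  0.70904408  0.01594138] 15.362778086734146 33.275529742240906
8 6 493.0 514.0 2.0
14 12 473.0 513.0 6.0
20 24 470.0 522.0 8.0
26 55 462.0 518.0 9.0
32 64 437.0 511.0 5.0
38 70 437.0 500.0 6.0
44 46 438.0 485.0 3.0
50 8 439.0 476.0 -6.0
```

View pics/s4.png

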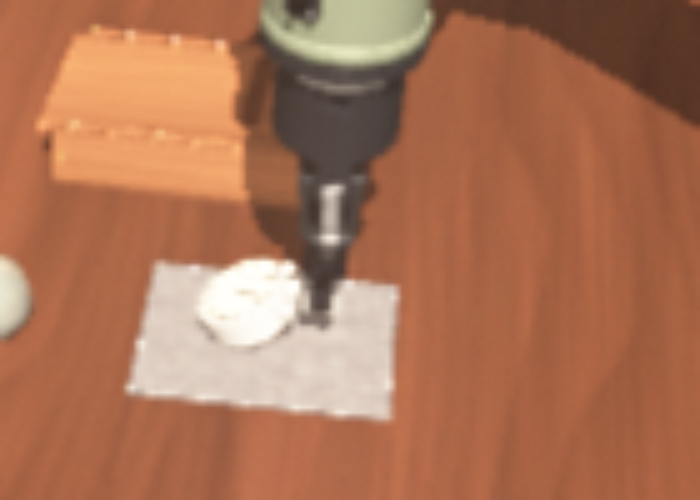

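The picture shows the watch dial up at (245,300), tilted back about 65° on the pad with the fingers still at its crown. I'll go on to about 80° and then release.

Call:
drive_tool --jaw '[255,255,255,255,255,200,200,200,200,200]' --pt "0.2 0 0.4" --pt "0.2 0 0.4" --pt "0.2 0 0.4" --pt "0.1 0 0.4" --pt "0 0 0" --pt "0 0 0" --pt "0 0 0" --pt "0 0 0" --pt "0 0 -1" --pt "0 0 -2" --twist '[0,0,0,0,0,0,0,0,0,0]'

```text
t: 9.08
tool_pos: [443.3, -26.6, 14.4]
eef_rot: [0.122, -3.137, -0.0]
contact_force: [-0.3, 0.3, 0.2]
width: 18.4
gripper_force: 0.0
```

Call:
drive_tool --jaw '[0,0,0,0,0,0,0,0]' --pt "0 0 -3" --pt "0 0 -3" --pt "0 0 -3" --pt "-1 0 -3" --pt "-3 0 -1" --pt "-3 0 0" --pt "0 0 0" --pt "0 0 0" --twist '[0,0,0,0,0,0,0,0]'

```text
t: 9.75
tool_pos: [514.7, -21.1, 145.5]
eef_rot: [-0.121, 3.138, 0.0]
contact_force: [0.1, -0.7, -1.5]
width: 85.4
gripper_force: 0.0
```

```bash
python3 - <<'E'
from h import *
f=grab("wrist"); s=manip.get_state(); print(s["tool_pos"],s["contact_force"])
C=cloud(f); z=C[...,2]; ok=(abs(C[...,0]-480)<90)&(abs(C[...,1]+20)<75)
m=ok&(z>15)&(z<40); q=C[m]; print(len(q),q.min(0),q.max(0))
m=m.astype(np.uint8)
d=cv2.distanceTransform(m,2,5); v,u=np.unravel_index(d.argmax(),d.shape); print("body",C[v,u],(u,v),d.max())
q=C[m>0]; n=q-q.mean(0); print("normal",np.linalg.svd(n,full_matrices=False)[2][2], q.mean(0), "median z",np.median(q[:,2]))
cv2.imwrite("pics/w4.png",f["frame"][:,:,::-1])
E
```

```text
[513.62129931 -21.28278515 145.12044706] [-0.9893304   0.3022717   0.14343108]
2544 [437.35046907 -52.31596498  15.3256127 ] [516.9732517    6.55844295  29.37445051]
body [487.32998664  -8.38228925  27.41491073] (np.int64(269), np.int64(156)) 13.393799
normal [-0.07562747 -0.00670224  0.99711362] [481.2370868  -23.20875963  25.43038594] median z 26.186019780192396
```

View pics/w4.png

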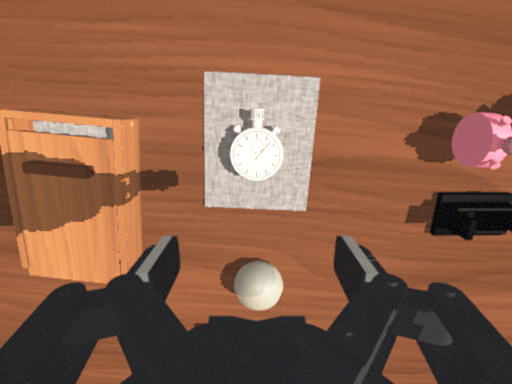

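The picture shows the watch flat, dial up, on the felt at (257,152), crown toward the robot at (258,115). The case is at the left with the batten at (58,170), and the grey gap shows the cover ajar. Next I'll look at the case from above it.

Call:
drive_tool --jaw '[255,255,255,255,255,255,255,255]' --pt "0 -3 0" --pt "0 -4 0" --pt "0 -4 0" --pt "0 -4 0" --pt "0 -4 0" --pt "0 -2.9 0" --pt "0 0 0" --pt "0 0 0" --twist '[0.072,0,0,0,0,0,0,0]'

```text
t: 10.47
tool_pos: [515.8, -241.6, 144.8]
eef_rot: [0.003, -3.141, -0.0]
contact_force: [-0.5, 0.3, -0.5]
width: -0.0
gripper_force: 0.0
```

```bash
python3 - <<'E'
from h import *
f=grab("wrist"); s=manip.get_state(); print(s["tool_pos"],s["joints"].round(2))
C=cloud(f); z=C[...,2]; ok=(abs(C[...,0]-545)<150)&(abs(C[...,1]+240)<110)
R=Ro.from_rotvec(s["eef_rot"]).as_matrix();T=(C-s["tool_pos"])@R
tips=T[(T[...,2]<-14)&(T[...,2]>-60)&(abs(T[...,1])<40)&(abs(T[...,0])<20)]; print("shut tip z",np.sort(tips[:,2])[-8:])
for lo,hi in [(38,43.5),(44,49),(30,50),(53,62)]:
    m=ok&(z>lo)&(z<hi); m=cv2.morphologyEx(m.astype(np.uint8),cv2.MORPH_OPEN,np.ones((2,2))); q=C[m>0]
    if len(q)>5: print(lo,hi,len(q),q.mean(0).round(1),cv2.minAreaRect(q[:,:2].astype(np.float32)))
q=C[ok&(z>-4)&(z<35)&(C[...,0]>455)&(C[...,0]<520)&(abs(C[...,1]+240)<45)]; print(np.histogram(q[:,2],10), )
cv2.imwrite("pics/w5.png",f["frame"][:,:,::-1])
E
```

```text
[ 516.35609599 -239.94816612  144.79729642] [ 0.35  0.5  -0.02  1.8   0.01  0.84  1.89]
shut tip z [-37.28780864 -37.28507908 -37.27366926 -37.25995484 -37.08051763
 -37.04132264 -36.93424972 -36.92016112]
38 43.5 7088 [nan nan nan] ((553.6748657226562, -234.2920684814453), (117.12360382080078, 147.06689453125), 86.38348388671875)
44 49 3051 [nan nan nan] ((547.9703369140625, -225.34494018554688), (147.6641082763672, 180.74310302734375), 88.23834991455078)
30 50 13009 [nan nan nan] ((nan, nan), (nan, 0.0), nan)
53 62 809 [nan nan nan] ((516.255615234375, -229.9999237060547), (72.89739227294922, 17.188688278198242), 88.91236877441406)
(array([106,  37, 911,  15,  14,  12,  18,  17,  16,  14]), array([-1.15126189,  2.42932502,  6.00991192,  9.59049882, 13.17108573,
       16.75167263, 20.33225953, 23.91284644, 27.49343334, 31.07402024,
       34.65460715]))
```

View pics/w5.png

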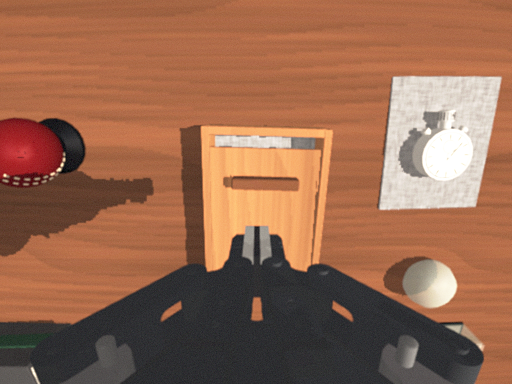

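The picture shows the case with its near top corners at (202,127) and (331,128), the batten spanning (229,183) to (298,184), and the cover's near edge at row 148. I'll cast those pixels onto their heights.

```bash
python3 - <<'E'
from h import *
f=pickle.load(open("pics/wrist.pkl","rb")); C=cloud(f)
print(onplane(f,[(202,127),(331,128),(206.5,265),(321.5,265)],46).round(1))
print("batten top",onplane(f,[(229,178),(298,179),(229,187),(298,188)],58).round(1))
print("cover edge",onplane(f,[(215,148.5),(318,149)],42).round(1))
m=(abs(C[...,0]-516)<25)&(abs(C[...,1]+235)<50)&(C[...,2]>52)&(C[...,2]<64)
n,l,st,c=cv2.connectedComponentsWithStats(m.astype(np.uint8)); i=1+st[1:,4].argmax(); q=C[l==i]; print(st[i],cv2.minAreaRect(q[:,:2].astype(np.float32)),np.percentile(q,[2,50,98],axis=0).round(1))
g=cv2.cvtColor(f["frame"],cv2.COLOR_RGB2HSV); print(f["frame"][183,262],f["frame"][200,262],f["frame"][178,262])
E
```

```text
[[ 456.5 -296.2   46. ]
 [ 457.2 -165.4   46. ]
 [ 616.1 -300.2   46. ]
 [ 616.1 -163.5   46. ]]
batten top [[ 506.7 -269.    58. ]
 [ 507.6 -198.6   58. ]
 [ 516.2 -269.3   58. ]
 [ 517.2 -198.1   58. ]]
cover edge [[ 478.8 -284.5   42. ]
 [ 479.1 -176.4   42. ]]
[232 177  68  14 821] ((513.7482299804688, -231.74209594726562), (69.40460205078125, 12.37080192565918), 88.54304504394531) [[ 507.4 -265.    53.6]
 [ 512.8 -232.3   58.6]
 [ 519.3 -199.3   60.2]]
[177 109  72] [250 181 113] [97 64 47]
```

Call:
drive_tool --jaw '[255,255,255,255,255,255,255,255]' --pt "2.6 0.8 0" --pt "0 0 3" --pt "0 0 4" --pt "0 0 3" --pt "0 0 2" --pt "0 0 1" --pt "0 0 0.5" --pt "0 0 0" --twist '[0,0,0,0,0,0,0,0]'

```text
t: 11.18
tool_pos: [492.0, -231.0, 10.3]
eef_rot: [-0.011, 3.141, 0.001]
contact_force: [-0.0, 0.4, 0.8]
width: 0.1
gripper_force: 0.0
```

```bash
python3 - <<'E'
from h import *
f=grab("wrist"); s=manip.get_state(); print(s["tool_pos"],s["contact_force"]); go([609,-233,10])
C=cloud(f); b=cloud(grab("side"))
m=(abs(b[...,0]-505)<40)&(abs(b[...,1]+232)<60)&(b[...,2]>35); 
q=b[m]; print(np.percentile(q,[1,50,99],axis=0).round(1))
R=Ro.from_rotvec(s["eef_rot"]).as_matrix();T=(b-s["tool_pos"])@R
t=T[(T[...,2]<-25)&(T[...,2]>-70)&(abs(T[...,1])<30)&(abs(T[...,0])<15)]; print("side tip z",np.sort(t[:,2])[-8:].round(1))
E
```

```text
[ 492.02106326 -231.44614862   10.69306192] [ 0.20000407 -0.40434671 -0.1610165 ]
pos [ 492.  -231.4   10.7] yaw 90.4 q7 1.88 twist 0.000 rad (0.0 rows) then shift cm [-11.7   -0.23   0.08] rows 2.8
[[ 465.8 -275.9   40.6]
 [ 500.2 -189.6  282.5]
 [ 543.5 -172.3  504.1]]
side tip z [-29.9 -29.8 -29.3 -29.  -27.7 -27.7 -27.3 -26.2]
```

Call:
drive_tool --jaw '[255,255,255,255,255,255,255,255,255,255]' --pt "-0.6 0 0.1" --pt "-1.2 0 0" --pt "-1.5 0 0" --pt "-1.5 0 0" --pt "-1.5 0 0" --pt "-1.5 0 0" --pt "-1.5 -0.1 0" --pt "-1.2 -0.1 0" --pt "-0.8 0 0" --pt "-0.4 0 0" --twist '[0,0,0,0,0,0,0,0,0,0]'

```text
t: 12.12
tool_pos: [609.9, -233.4, 9.7]
eef_rot: [-0.009, 3.14, -0.001]
contact_force: [-1.2, 0.9, 8.1]
width: -0.0
gripper_force: 4.4
```

Call:
drive_tool --jaw '[255,255,255,255,255,255]' --pt "0 0 0" --pt "0.3 0 -1" --pt "1 0 -3" --pt "3 0 -4" --pt "4 0 -3" --pt "1 0 0" --twist '[0,0,0,0,0,0]'

```text
t: 12.62
tool_pos: [524.8, -235.7, 112.4]
eef_rot: [-0.005, 3.138, -0.004]
contact_force: [0.8, -1.0, 0.9]
width: -0.2
gripper_force: 0.0
```

```bash
python3 - <<'E'
from h import *
f=grab("wrist"); a=grab("top"); s=manip.get_state(); print(s["tool_pos"],s["contact_force"])
for n,g in (("w",f),("t",a)):
    C=cloud(g); m=(C[...,0]>490)&(C[...,0]<660)&(abs(C[...,1]+232)<35)
    for lo,hi in ((52,64),(38,46),(0,20)):
        mm=m&(C[...,2]>lo)&(C[...,2]<hi); q=C[mm]
        if len(q)>5: print(n,lo,len(q),np.percentile(q,[3,50,97],axis=0)[:,0].round(1), np.median(q[:,2]).round(1))
go([487,-23,60],94.2)
E
```

```text
[ 525.63415575 -234.91445056  109.35308829] [ 1.10259523  0.15260967 -0.86699864]
w 38 200 [589.1 599.1 659.6] 42.7
w 0 5231 [492.3 534.5 586.7] 7.4
t 52 62 [622.6 629.2 637.5] 58.3
t 38 180 [595.8 628.7 658.3] 42.2
t 0 224 [492.7 559.4 594.4] 6.9
pos [ 525.6 -234.9  109.4] yaw 90.2 q7 1.88 twist -0.070 rad (0.6 rows) then shift cm [ 2.31 21.42  4.9 ] rows 5.3
```

The cover is back: its batten is now at x≈629 (joint ≈0.125 m), with floor visible up to x≈587. Next I'll go back over the watch with the jaw preset and measure it.

Call:
drive_tool --jaw '[33,33,33,33,33,33,33,33]' --pt "0.3 2.2 0" --pt "0.5 4 0" --pt "0.5 4 0" --pt "0.5 4 0" --pt "0.5 4 0" --pt "0 2.2 0" --pt "0 1 0" --pt "0 0 0" --twist '[-0.07,0,0,0,0,0,0,0]'

```text
t: 13.38
tool_pos: [489.8, -19.6, 107.0]
eef_rot: [0.124, -3.139, -0.001]
contact_force: [-0.3, -0.4, -0.6]
width: 74.1
gripper_force: 0.0
```

```bash
cat > meas.py <<'E'
from h import *
f=grab("wrist"); s=manip.get_state(); print(s["tool_pos"],s["width"])
C=cloud(f); R=Ro.from_rotvec(s["eef_rot"]).as_matrix();T=(C-s["tool_pos"])@R
for sg in (-1,1):
    t=T[(T[...,2]<-25)&(T[...,2]>-80)&(T[...,1]*sg>20)&(T[...,1]*sg<60)&(abs(T[...,0])<16)]; print("tip",sg,np.sort(t[:,2])[-6:].round(1), np.abs(t[t[:,2]>t[:,2].max()-8][:,1]).min().round(1))
z=C[...,2]; m=((z>17)&(z<34)&(abs(C[...,0]-480)<70)&(abs(C[...,1]+22)<60)).astype(np.uint8)
n,l,st,c=cv2.connectedComponentsWithStats(m); i=1+st[1:,4].argmax(); m=(l==i).astype(np.uint8)
o=cv2.morphologyEx(m,cv2.MORPH_OPEN,cv2.getStructuringElement(2,(33,33)))
cn=max(cv2.findContours(o,0,1)[0],key=cv2.contourArea)
(u,v),r=cv2.minEnclosingCircle(cn); el=cv2.fitEllipse(cn); print("body px",u,v,r,el)
q=C[o>0]; print("body cloud mid",((q.max(0)+q.min(0))/2).round(1),q.min(0).round(1),q.max(0).round(1), "top z",np.median(q[:,2]))
cen=onplane(f,[el[0]],25)[0]; print("ellipse centre",cen.round(1))
k=C[(m>0)&(C[...,0]<cen[0]-36)]; kc=(np.percentile(k,5,axis=0)+np.percentile(k,95,axis=0))/2; print("crown",len(k),kc.round(1),"yaw of crown dir",np.degrees(np.arctan2(*(kc-cen)[[1,0]])).round(1))
cv2.imwrite("pics/w6.png",f["frame"][:,:,::-1])
E
python3 meas.py
```

```text
[489.90193177 -21.56499803 107.03674178] 74.42229948602395
tip -1 [-42.5 -42.4 -42.2 -42.1 -42.  -41.9] 34.4
tip 1 [-42.8 -42.4 -42.3 -42.3 -42.3 -42. ] 39.5
body px 258.072021484375 182.66525268554688 24.360363006591797 ((259.3263854980469, 182.7794647216797), (42.77103805541992, 47.29826354980469), 47.59510803222656)
body cloud mid [483.3 -16.7  26. ] [459.9 -39.6  23.1] [506.7   6.2  28.8] top z 26.476107493070856
ellipse centre [484.3 -16.3  25. ]
crown 192 [442.9 -25.8  21.4] yaw of crown dir -167.2
```

```bash
python3 - <<'E'
from h import *
f=pickle.load(open("pics/wrist.pkl","rb")); C=cloud(f); z=C[...,2]
w=((z>12)&(z<36)&(abs(C[...,0]-480)<75)&(abs(C[...,1]+22)<60)); q=C[w]
w8=cv2.morphologyEx(w.astype(np.uint8),cv2.MORPH_CLOSE,np.ones((7,7)))
print(w.sum(),w8.sum(),q.min(0).round(1),q.max(0).round(1))
hi=C[w&(z>21)]
for p in (1,2,50,98,99): print(p,np.percentile(hi,p,axis=0).round(1))
# per-x-slice y range
for x in range(440,522,6):
    r=hi[abs(hi[:,0]-x)<3]
    if len(r): print(x,len(r),r[:,1].min().round(1),r[:,1].max().round(1),((r[:,1].min()+r[:,1].max())/2).round(1))
E
```

```text
3115 3165 [437.  -52.2  12.1] [516.4   6.9  28.8]
1 [439.6 -50.3  21.7]
2 [442.1 -49.1  22.3]
50 [484.1 -23.5  26.3]
98 [512.9   3.5  27.9]
99 [514.2   4.7  28.1]
440 68 -32.7 -20.1 -26.4
446 75 -32.5 -19.7 -26.1
452 14 -30.3 -20.5 -25.4
458 90 -36.3 -9.6 -23.0
464 239 -43.9 -2.2 -23.1
470 297 -48.4 2.4 -23.0
476 326 -51.2 5.0 -23.1
482 335 -52.2 6.8 -22.7
488 333 -51.9 6.9 -22.5
494 316 -51.6 6.5 -22.6
500 289 -50.3 3.9 -23.2
506 234 -47.0 1.4 -22.8
512 156 -40.4 -3.2 -21.8
518 14 -29.7 -16.2 -23.0
```

Call:
drive_tool --jaw '[33,33,33,33,33,33,33,33]' --pt "0.34 -0.1 0" --pt "0 0 3" --pt "0 0 4" --pt "0 0 3" --pt "0 0 2" --pt "0 0 1" --pt "0 0 0.6" --pt "0 0 0" --twist '[0,0,0,0,0,0,0,0]'

```text
t: 14.1
tool_pos: [485.9, -24.3, -29.4]
eef_rot: [0.116, -3.138, 0.0]
contact_force: [-0.2, 0.7, 0.1]
width: 74.3
gripper_force: 0.0
```

Call:
drive_tool --jaw '[255,255,255,255,255]' --pt "0 0 0" --pt "0 0 0" --pt "0 0 0" --pt "0 0 0" --pt "0 0 0" --twist '[0,0,0,0,0]' --grip_force 40

```text
t: 14.52
tool_pos: [486.9, -23.8, -27.6]
eef_rot: [-0.117, 3.138, -0.001]
contact_force: [-2.2, -2.3, 11.0]
width: 58.7
gripper_force: 43.6
```

Call:
drive_tool --jaw '[255,255,255,255,255,255,255]' --pt "0 0 -0.3" --pt "0 0 -1" --pt "0 0 -2.5" --pt "0 0 -3.5" --pt "0 0 -3" --pt "0 0 -1.5" --pt "0 0 0" --twist '[0,0,0,0,0,0,0]'

```text
t: 15.1
tool_pos: [488.0, -23.5, 93.3]
eef_rot: [-0.117, 3.133, 0.0]
contact_force: [1.1, -0.2, -0.2]
width: 58.4
gripper_force: 43.5
```

```bash
python3 - <<'E'
from h import *
f=grab("wrist"); s=manip.get_state(); print(s["width"],s["gripper_force"],s["contact_force"])
C=cloud(f); R=Ro.from_rotvec(s["eef_rot"]).as_matrix();T=(C-s["tool_pos"])@R
g=f["frame"].astype(int)
m=(np.hypot(T[...,0],T[...,1])<27)&(T[...,2]<-25)&(T[...,2]>-75)&(C[...,2]>60); q=T[m]; print(len(q),np.percentile(q,[2,50,98],axis=0).round(1))
A=np.c_[q[:,:2],np.ones(len(q))]; w=np.ones(len(q),bool)
for _ in range(6):
    p=np.linalg.lstsq(A[w],q[w,2],rcond=None)[0]; r=q[:,2]-A@p; w=abs(r)<3
print("plane slope x,y (deg)",np.degrees(p[:2]).round(1),"dial at tool z",p[2].round(1),w.sum())
go([530,-231.7,90],89.5)
cv2.imwrite("pics/w7.png",cv2.resize(f["frame"],(512,384))[:,:,::-1])
E
```

```text
58.371917688517556 43.50982189178467 [-0.27646404  0.00337729 -2.42649716]
7339 [[-23.7 -24.1 -57.1]
 [  2.   -0.1 -55.8]
 [ 24.5  24.1 -54.5]]
plane slope x,y (deg) [ 0.1 -0.2] dial at tool z -55.8 7339
pos [487.3 -23.4  91.4] yaw 94.3 q7 1.53 twist 0.084 rad (0.7 rows) then shift cm [ -4.45 -20.79   0.15] rows 5.1
```

View pics/w7.png

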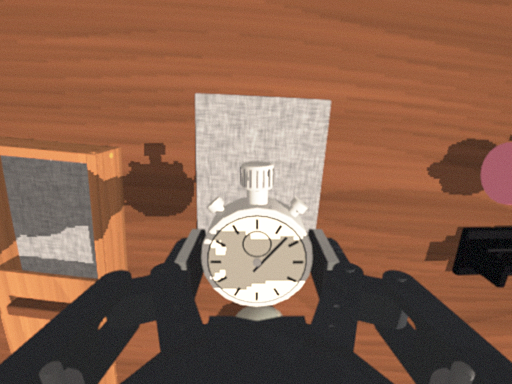

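The picture shows the watch held level (fit slope 0.2°), dial up between the fingers at (257,257), crown at (258,177). The case mouth stands open at the left at (50,215). I'll carry it over.

Call:
drive_tool --jaw '[255,255,255,255,255,255,255,255,255]' --pt "-0.5 -2 0" --pt "-0.8 -4 0" --pt "-0.8 -4 0" --pt "-0.8 -4 0" --pt "-0.8 -3.5 0" --pt "-0.75 -2 0" --pt "0 -1.3 0" --pt "0 0 0" --pt "0 0 0" --twist '[0.084,0,0,0,0,0,0,0,0]'

```text
t: 15.9
tool_pos: [529.7, -230.8, 88.3]
eef_rot: [-0.014, -3.14, -0.001]
contact_force: [-0.2, 0.2, -1.5]
width: 58.2
gripper_force: 43.5
```

```bash
python3 - <<'E'
from h import *
a=grab("top"); s=manip.get_state(); print(s["width"],s["contact_force"])
go([530,-231.7,-18],89.5)
C=cloud(grab("wrist")); z=C[...,2]
# near and side wall inner edges seen from above
q=C[(z>43)&(z<50)&(C[...,0]<475)&(C[...,0]>440)&(abs(C[...,1]+231)<60)]; print("near wall x",np.percentile(q[:,0],[2,98]).round(1))
for sg in (-1,1):
    q=C[(z>43)&(z<50)&(C[...,0]<520)&(C[...,0]>475)&((C[...,1]+231)*sg>50)&((C[...,1]+231)*sg<75)]; 
    if len(q): print("side wall y",sg,np.percentile(q[:,1],[2,98]).round(1))
q=C[(z>2)&(z<12)&(C[...,0]<600)&(C[...,0]>455)&(abs(C[...,1]+231)<65)]; print("floor",np.percentile(q,[1,50,99],axis=0).round(1))
E
```

```text
58.28494842195716 [-0.22217294  0.40871937 -0.30441267]
pos [ 529.9 -229.9   88.6] yaw 89.5 q7 1.85 twist 0.001 rad (0.0 rows) then shift cm [-0.02 -0.19 10.66] rows 2.6
near wall x [456.1 467.4]
side wall y -1 [-298.9 -290.8]
side wall y 1 [-173.  -164.8]
floor [[ 466.7 -291.6    5.7]
 [ 500.4 -239.     7.4]
 [ 570.5 -173.1   10.4]]
```

Call:
drive_tool --jaw '[255,255,255,255,255,255,255,255,255]' --pt "0 -0.2 2" --pt "0 0 3" --pt "0 0 3" --pt "0 0 1.5" --pt "0 0 0.7" --pt "0 0 0.4" --pt "0 0 0.2" --pt "0 0 0.2" --pt "0 0 0" --twist '[0,0,0,0,0,0,0,0,0]'

```text
t: 16.75
tool_pos: [530.9, -233.3, -20.2]
eef_rot: [0.013, 3.141, -0.001]
contact_force: [0.1, -0.3, -2.2]
width: 58.8
gripper_force: 43.5
```

Call:
drive_tool --jaw '[255,255,255,255,255]' --pt "0 0 0.15" --pt "0 0 0.1" --pt "0 0 0.1" --pt "0 0 0" --pt "0 0 0" --twist '[0,0,0,0,0]'

```text
t: 17.17
tool_pos: [530.5, -233.4, -24.3]
eef_rot: [0.014, 3.142, -0.0]
contact_force: [-0.1, -0.7, -1.8]
width: 58.2
gripper_force: 43.5
```

Call:
drive_tool --jaw '[255,255,255,255]' --pt "0 0 0.1" --pt "0 0 0.1" --pt "0 0 0" --pt "0 0 0" --twist '[0,0,0,0]'

```text
t: 17.5
tool_pos: [530.6, -233.5, -24.7]
eef_rot: [0.014, 3.141, -0.0]
contact_force: [-11.0, 4.2, 36.6]
width: 58.8
gripper_force: 47.2
```

Floor contact. I'll ease up 1.5 mm, then open a little.

Call:
drive_tool --jaw '[255,255,51,51,51,51,51,51]' --pt "0 0 -0.15" --pt "0 0 0" --pt "0 0 0" --pt "0 0 0" --pt "0 0 0" --pt "0 0 0" --pt "0 0 0" --pt "0 0 0" --twist '[0,0,0,0,0,0,0,0]'

```text
t: 18.17
tool_pos: [530.4, -233.3, -25.0]
eef_rot: [-0.014, -3.141, -0.0]
contact_force: [0.3, -0.6, -0.8]
width: 68.3
gripper_force: 0.0
```

Call:
drive_tool --jaw '[51,51,51,51,51,51,51]' --pt "0 0 -0.5" --pt "0 0 -1.5" --pt "0 0 -3" --pt "0 0 -4" --pt "0 0 -3" --pt "0 0 -1" --pt "0 0 0" --twist '[0,0,0,0,0,0,0]'

```text
t: 18.75
tool_pos: [531.9, -234.0, 108.4]
eef_rot: [0.014, 3.137, -0.003]
contact_force: [-0.1, 0.6, -0.1]
width: 68.0
gripper_force: 0.0
```

```bash
python3 - <<'E'
from h import *
f=grab("wrist"); s=manip.get_state(); print(s["tool_pos"],s["width"],s["contact_force"])
C=cloud(f); z=C[...,2]; q=C[(np.hypot(C[...,0]-530,C[...,1]+232)<24)&(z>0)&(z<60)]
print(len(q),np.percentile(q,[2,50,98],axis=0).round(1)); n=np.linalg.svd(q-q.mean(0),full_matrices=False)[2][2]; print("tilt",np.degrees(np.arccos(abs(n[2]))))
q=C[(z>18)&(z<36)&(C[...,0]>470)&(C[...,0]<575)&(abs(C[...,1]+232)<55)]; print(np.percentile(q,[1,99],axis=0).round(1), q[:,2].max())
b=cloud(grab("top")); q=b[(b[...,0]>490)&(b[...,0]<660)&(abs(b[...,1]+232)<35)&(b[...,2]>52)&(b[...,2]<64)]; print(len(q),q.mean(0) if len(q) else 0)
go([655,-233,90],90)
E
```

```text
[ 531.07284238 -233.59220349  106.4245192 ] 68.68936672264324 [-0.31940966  0.63443938 -0.56573354]
1733 [[ 508.1 -253.6   28.2]
 [ 529.4 -232.    29.6]
 [ 551.6 -210.9   31. ]]
tilt 0.3054250223422378
[[ 482.4 -260.1   19. ]
 [ 558.3 -205.1   31. ]] 32.04540715862271
47 [ 628.48078845 -227.01814088   56.87756035]
pos [ 530.3 -233.3  105.1] yaw 89.5 q7 1.86 twist -0.009 rad (0.1 rows) then shift cm [-12.47   0.03   1.52] rows 3.0
```

The watch lies flat in the case (0.3° tilt, top at z≈29). Next I'll shut the cover from behind the batten.

Call:
drive_tool --jaw '[255,255,255,255,255,255,255,255,255,255]' --pt "-3 0 0" --pt "-4 0 0" --pt "-3.5 0 0" --pt "-2 0 0" --pt "0 0 2" --pt "0 0 3" --pt "0 0 2" --pt "0 0 1.3" --pt "0 0 0.5" --pt "0 0 0" --twist '[-0.009,0,0,0,0,0,0,0,0,0]'

```text
t: 19.68
tool_pos: [654.6, -233.3, 15.5]
eef_rot: [0.0, -3.139, -0.001]
contact_force: [-0.7, 0.3, -1.1]
width: -0.5
gripper_force: 0.0
```

Call:
drive_tool --jaw '[255,255,255,255,255,255,255,255,255,255]' --pt "0.5 0 0" --pt "1 0 0" --pt "1.3 0 0" --pt "1.5 0 0" --pt "1.5 0 0" --pt "1.5 0 0" --pt "1.5 0 0" --pt "1.5 0 0" --pt "1 0 0" --pt "0.5 0 0" --twist '[0,0,0,0,0,0,0,0,0,0]'

```text
t: 20.52
tool_pos: [537.0, -234.1, 18.7]
eef_rot: [0.001, 3.14, -0.001]
contact_force: [1.8, -0.2, 1.8]
width: -0.1
gripper_force: 0.7
```

Call:
drive_tool --jaw '[255,255,255,255,255]' --pt "0.5 0 0" --pt "0.5 0 0" --pt "0.3 0 0" --pt "0 0 0" --pt "0 0 0" --twist '[0,0,0,0,0]'

```text
t: 20.93
tool_pos: [524.4, -233.6, 17.1]
eef_rot: [0.0, -3.141, 0.0]
contact_force: [-0.1, -0.4, -0.9]
width: 0.1
gripper_force: 0.0
```

Call:
drive_tool --jaw '[255,255,255,255,255,255]' --pt "0.2 0 0" --pt "0.2 0 0" --pt "0.1 0 0" --pt "0.1 0 0" --pt "0 0 0" --pt "0 0 0" --twist '[0,0,0,0,0,0]'

```text
t: 21.43
tool_pos: [519.6, -233.5, 17.2]
eef_rot: [-0.001, 3.14, -0.0]
contact_force: [6.7, 0.2, -4.5]
width: 0.1
gripper_force: 3.4
```

Call:
drive_tool --jaw '[255,255,255,255]' --pt "0.1 0 0" --pt "0.1 0 0" --pt "0 0 0" --pt "0 0 0" --twist '[0,0,0,0]'

```text
t: 21.77
tool_pos: [519.5, -233.5, 17.4]
eef_rot: [-0.002, 3.136, -0.001]
contact_force: [17.5, -0.6, -10.5]
width: -0.0
gripper_force: 8.3
```

At the stop: there was no more travel as the force rose to 17 N. I'll back off, rise clear and check the cover.

Call:
drive_tool --jaw '[255,255,255,255,255,255,255,255]' --pt "-0.8 0 0" --pt "-0.5 0 -1" --pt "0 0 -3" --pt "0 0 -4" --pt "0 0 -4" --pt "0 0 -2" --pt "0 0 0" --pt "0 0 0" --twist '[0,0,0,0,0,0,0,0]'

```text
t: 22.43
tool_pos: [529.8, -233.8, 158.1]
eef_rot: [-0.0, 3.14, -0.001]
contact_force: [-1.1, 0.8, -0.4]
width: 0.3
gripper_force: 0.0
```

```bash
python3 - <<'E'
from h import *
f=grab("wrist"); s=manip.get_state(); print(s["tool_pos"],s["contact_force"],s["t"])
C=cloud(f); z=C[...,2]; q=C[(C[...,0]>470)&(C[...,0]<560)&(abs(C[...,1]+232)<30)&(z>52)&(z<64)]; print("batten",len(q),np.percentile(q[:,0],[2,50,98]).round(1))
q=C[(C[...,0]>450)&(C[...,0]<500)&(abs(C[...,1]+232)<50)]; print("gap pts below 30:",(q[:,2]<30).sum(), q.shape, q[q[:,2]<30].mean(0).round(1) if (q[:,2]<30).any() else "")
g=C[(z<30)&(C[...,0]>459)&(C[...,0]<500)&(abs(C[...,1]+232)<50)]; print(len(g))
E
```

```text
[ 529.153185   -233.56850412  156.84352925] [ 1.32685725 -0.04173323 -0.34536881] 22.4833
batten 687 [494.6 500.3 506.8]
gap pts below 30: 507 (4433, 3) [ 453.9 -229.2    1.3]
12
```

The batten is at x≈500.7, against 501 expected when shut, and no gap is left at the near end. The arm is clear, so I'm handing in.

```bash
python3 -c "
from bench import manip
print(manip.hand_in())"
```

```text
the job is handed in; nothing more can be done
None
```

The stopwatch lies flat, dial up, on the case floor with the cover fully shut; I handed in at about 22.5 s, with the arm clear of everything, but no verdict came back.

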